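# Lock the bangle on its display stand

### The arm

A 7-joint arm with a two-finger parallel gripper is mounted at the origin on the work surface. World frame = base frame: x ahead of the robot, y to its left, z up, the work surface at z = 0. Lengths are in m, angles in rad, forces in N, time in s.
With the tool pointing down it reaches from about 0.425 to 0.875 m from the base axis. Payload 8.4 kg.
Tool frame: the origin (TCP) lies between the finger pads; the fingertips stand 17 mm ahead of it and the grasp point (between the pads) lies 2 mm behind it; z points along the fingers, y is the direction in which the jaws open and shut (so a half turn about z gives the same grasp; the last joint's range is limited). The gripper opens to 85 mm and grips with 20 to 120 N. Pads are 22 mm wide; open, the fingers measure 114 mm over their backs; the gripper's body (76 mm by 85 mm) begins 54 mm behind the grasp point. The pads swing forward as they close: fully open they stand 13 mm farther back than shut.
Start: joints at [-1.426, 0.333, 0.04, 1.465, -0.013, 1.343, -0.059], TCP at [0.157, 0.631, 0.248] pointing down, gripper open.
Joint ranges: [-2.58, 2.58], [-0.38, 2.09], [-1.3, 1.39], [0.25, 2.4], [-1.5, 4.64], [0.08, 2.09], [-2.65, 2.65]. Speed limits (rad/s): [2.22, 2.22, 2.79, 2.79, 3.14, 3.14, 3.14].

### API

Orientations are given as a rotation vector (axis times angle).
In Python, from cell import observe, camera, calibration, job_done, spot_in, silhouettes gives the robot as it stands. The module is installed in compiled form; this text tells all that it offers.
- The arm moves only by the tool carry_out, never from a script. Its argument "motion" is a list of rows, each a list of 2 entries, a list of its own where there are three numbers: the shift along the world's x, y, z in cm, then the turn, a rotation vector about the world's x, y, z in degrees. In form: [[[dx, dy, dz], [rx, ry, rz]], ...]. A call has exactly 8 rows; each row shifts and turns the commanded pose from where the row before left it; what a row does not reach is not made up. A row lasts 1/12 s, in which the tool goes at most 41.7 mm and 7.16 degrees, less where a joint would pass 70% of its speed; a pose out of reach is approached as far as the arm can. A call with a gripper value outside its range is refused whole. "hand" is the closure in counts, from 0 (fully open) to 255 (shut), set as the call begins (left out, the last holds). The fingers move at their own pace and stop on an object; the grip force is fixed at half the most. Time passes only in rows, so rows that do not move let the fingers close, or fill a call up. It gives the time, the measured TCP pose, the force and the opening at its end, in the units of the state.
- observe(): the state, without advancing time (a new reading comes with each control period).
- camera(name): name is "scene" or "top"; returns the picture (384x512x3 uint8, red, green, blue); there is no depth.
- calibration(name): a dict with "mtx" (3x3 intrinsics, pixels), "D" ([k1, k2, p1, p2, k3] as OpenCV has them; the pictures are not rectified), "origin" and "attitude" of the camera in the world. Camera axes: x right, y down, z forward; pixel columns grow to the right and rows downward; lengths in m; the calibration is good to about 2 mm. A picture is of the moment at which its call begins. calibration takes no time and is no camera call.
- job_done(): hands the job in, once; it reports no verdict.
Trained networks look in the newest picture that a camera, given by its name, has taken for a name from the list of things; names that differ only in an ending like _2 or _b are one class to them, and where a whole thing is asked for, a point or a joint stands for the part that bears it (a point fixed in the world has none). Each returns a list of dicts, best first, with "conf" (0 to 1); they miss things now and then, are a little off and sometimes report something else, mostly with a low value. They report only what shows in the picture. A call takes as long as a camera call. They do not tell look-alikes from the thing itself.
- spot_in(camera, thing): "location" ([row, column] in pixels, amid what is visible of it).
- silhouettes(camera, thing): "mask" (384x512 bool, what is visible of it) and "location" ([row, column] in pixels, amid what is visible of it).
The state is a dict: "clock": time; "joints": joint angles; "qvel": joint speeds; "joint_torque": joint torques, N m; "tcp_pos": TCP position; "tcp_rot": TCP orientation; "wrist_force": force on the tool from outside, world axes, zero at the start; "moment": the same for the moment, N m; "grip_width": opening from 0.0 (shut) to 1.0 (fully open).
Only numpy, scipy, OpenCV 4.12 (cv2) and the standard library are available. Lean on these libraries where they do the work, as an engineer would, in place of code of your own. Each camera call takes 0.05 s, during which the arm holds its last target. There are 200 camera calls.

### The job

Take the brass lock bar from its wooden rest by the handle and slide it through the near cheek of the steel stand, through the red bangle and through the far cheek, until its collar is fully home against the near cheek; then let go. The pair of cheeks may sit a little left or right of the stand's middle, so look or feel for the hole, and never force the bar: if it catches, ease back and try again. Leave the bangle standing in its saddle and everything else on the table where it is.

Things in the scene. Friction and masses are not known exactly. Their poses are not given: they have to be found in the camera images.
- stand: Bangle stand, fixed: steel base plate 170 (x) x 140 (y) x 12 mm, origin at the centre of its underside, z up; the bar goes in along its +x. Two aluminium cheeks stand across it, each 8 mm thick, 64 mm wide (y), top 107 mm high: near one at x -55 to -47 mm, far one at x 47 to 55 mm. Each has a round 14 mm hole at its mid-width, 85 mm up; the holes are in line along x.
- stand_near (a point): Point fixed to the base, in the plane of the near cheek's outer face (x = -55 mm), 85 mm up, at the middle of the base. Not the hole itself: both cheeks are clamped as a pair on a cross slide and sit anywhere from 16 mm to one side to 16 mm to the other (stand y) of the middle, differently every time. No reading tells where; they do not budge when pushed.
- stand_far (a point): The like point for the far cheek: its outer face x = 55 mm, 85 mm up, at the middle of the base. The far hole is shifted sideways just as the near one.
- stand_saddle (a point): Top of the saddle that carries the bangle, 40 mm up, midway between the cheeks, fixed to the base: a bridge x -14 to 14 mm, y -59 to 59 mm, with lips to 52 mm high.
- bangle: Red bangle (loose ring), 68 mm outside, 58 mm inside, 18 mm wide, 60 g, standing on edge in the saddle, origin at its centre 74 mm above the table, ring axis = its x, along the stand's x. Both cheek holes always look through its opening, so it need not be moved.
- bar: Lock bar lying level on the rest, its axis about 40 mm above the table; about 110 g. Origin on its axis at the collar's front face; x to the nose. Brass shaft 12 mm across from x = 0 to 140 mm, the last 3 mm tapering to 10 mm; collar 26 mm across, x -6 to 0; square dark wooden handle 18 x 18 mm, x -66 to -6 mm, to be gripped (middle at x = -36 mm).
- bar_nose (a point): Centre of the bar's nose end, x = 140 mm on the bar.
- bar_collar (a point): Centre of the collar's front face, x = 0 on the bar: this face ends against the near cheek.
- rest: Light wooden rest for the bar, fixed: foot 100 (x) x 50 (y) x 8 mm with two notched blocks at x = -30 and 30 mm, 43 mm high, notches 15 mm wide, open upwards; the shaft lies in them, nose to +x. Origin at the centre of its underside.
- case_blue: Bystander, leave alone: blue-topped flat jewellery case, 85 x 60 x 26 mm; origin at the centre of its underside.
- case_pink: Bystander, leave alone: pink-topped flat jewellery case, 85 x 60 x 26 mm; origin at the centre of its underside.
- spare_bangle: Bystander, leave alone: amber bangle lying flat, 68 mm across, 18 mm high; origin at the centre of its underside.
- scent: Bystander, leave alone: green glass scent bottle, 44 mm across, 90 mm tall; origin at the centre of its underside.
- ring_dish: Bystander, leave alone: white ceramic dish, 100 mm across, 25 mm high; origin at the centre of its underside.
- belt_buckle: Bystander, leave alone: steel belt buckle lying flat, 54 x 40 x 6 mm; origin at the centre of its underside.
Not all that is in view belongs to the job. There is more than one size of the bar; the one meant has the size given above.

How it is judged:
On the way, in this order (a step that is already met when the one before it is completed fails the run):
1. the bar's nose is through the near cheek's hole (x of bar_nose in the frame of stand above -0.04 m and y of bar_nose in the frame of stand between -0.02 and 0.02 m and z of bar_nose in the frame of stand between 0.08 and 0.09 m and angle between the x axis of bar and the x axis of stand, either way round below 0.12 rad and x of bar_collar in the frame of stand below -0.05 m), for 0.05 s.
2. the bar's nose is through the far cheek's hole as well (x of bar_nose in the frame of stand above 0.062 m and y of bar_nose in the frame of stand between -0.02 and 0.02 m and z of bar_nose in the frame of stand between 0.08 and 0.09 m and angle between the x axis of bar and the x axis of stand, either way round below 0.12 rad and x of bar_collar in the frame of stand below -0.05 m), for 0.05 s.
At the end, for the whole second after the job is handed in: The bar lies through both cheeks and the bangle, let go and at rest, its collar within 4 mm of the near cheek's outer face, its axis within 5 mm of the holes' height (85 mm); the bangle still stands in the saddle (x of bar_nose in the frame of stand above 0.08 m and x of bar_collar in the frame of stand between -0.059 and -0.052 m and y of bar_nose in the frame of stand between -0.02 and 0.02 m and z of bar_nose in the frame of stand between 0.08 and 0.09 m and angle between the x axis of bar and the x axis of stand, either way round below 0.12 rad and x of bar_collar in the frame of stand below -0.05 m and linear speed of bar below 0.02 m/s and z of bar_collar in the frame of stand between 0.08 and 0.09 m and distance between bangle and stand between 0.06 and 0.09 m and angle between the x axis of bangle and the x axis of stand, either way round below 0.35 rad); the robot touches nothing.
It fails at once if the bar is forced: more than 30 N between bar and stand (contact force between bar and stand above 30 N).
It fails at once if the bangle is knocked out of its place (moved 20 mm) (distance of bangle from where it was at the start of the episode above 0.02 m).
It fails at once if the robot itself pushes on the stand with more than 30 N (contact force between any of the arm, the fingers and stand above 30 N).
It fails at once if a bystander is moved by more than 15 mm (distance of any of case_blue, case_pink, spare_bangle, scent, ring_dish, belt_buckle from where it was at the start of the episode above 0.015 m).
It also fails if it takes over 64 s, if anything falls off the work surface, if the arm or the gripper's body presses on something with over 40 N, if the wrist force passes 120 N, or if a joint passes its speed limit or range.

## Working session

There is one attempt and no reset: what is moved stays moved. The work goes in short steps, Python scripts to look and compute and a tool call to move; the robot and the scene stay as the last step left them, time stands still between calls to the robot, and variables do not carry over. Pictures are saved under pics/ and viewed, about 8 in all and at most 12, crops included, and the job is handed in when it is done.

Besides the shell and the picture viewer there is one more tool, called after "Request:" by a JSON object that holds its "name" and its "arguments". carry_out: Moves the arm, as the interface text tells. Its arguments: {"type":"object","properties":{"motion":{"type":"array","items":{"type":"array"}},"hand":{"type":"number"}},"required":["motion"]}

```bash
mkdir -p pics; cat > h.py <<'E'
import numpy as np, cv2
from cell import observe, camera, calibration, job_done, spot_in, silhouettes
from scipy.spatial.transform import Rotation as R
def cal(n):
    c=calibration(n); a=np.array(c["attitude"],float)
    Rm=a if a.shape==(3,3) else (R.from_rotvec(a).as_matrix() if a.size==3 else None)
    return np.array(c["mtx"],float),np.array(c["D"],float),np.array(c["origin"],float),Rm
def ray(n,rc):
    K,D,o,Rm=cal(n); p=cv2.undistortPoints(np.array([[[rc[1],rc[0]]]],float),K,D)[0,0]
    return o,Rm@np.array([p[0],p[1],1])
def at_z(n,rc,z):
    o,d=ray(n,rc); return o+d*(z-o[2])/d[2]
def proj(n,P):
    K,D,o,Rm=cal(n); q=(np.atleast_2d(P)-o)@Rm
    return cv2.projectPoints(q,np.zeros(3),np.zeros(3),K,D)[0][:,0,::-1]  # row,col
def save(img,f): cv2.imwrite(f,img[:,:,::-1])
E
python3 - <<'E'
from h import *
for n in("scene","top"):
    c=calibration(n);print(n,c)
    im=camera(n);save(im,f"pics/{n}0.png");np.save(f"{n}0.npy",im)
    for t in("stand","bangle","bar","bar_nose","bar_collar","rest","stand_near","stand_far","stand_saddle"):
        print(t,[(np.round(x["location"]).tolist(),round(x["conf"],2)) for x in spot_in(n,t)])
print(observe())
E
```

```text
scene {'mtx': array([[481.83454218,   0.        , 261.29656422],
       [  0.        , 481.83454218, 184.85485455],
       [  0.        ,   0.        ,   1.        ]]), 'D': array([-0.17764751,  0.        ,  0.        ,  0.        ,  0.        ]), 'origin': array([ 1.22982511, -1.14739167,  1.05677623]), 'attitude': array([-2.1362197 , -0.61927532,  0.29907925])}
stand [([170.0, 295.0], 0.77)]
bangle [([154.0, 299.0], 0.54)]
bar [([185.0, 231.0], 0.94), ([228.0, 204.0], 0.81)]
bar_nose [([185.0, 228.0], 0.79), ([223.0, 208.0], 0.53)]
bar_collar [([226.0, 212.0], 0.68)]
rest [([222.0, 227.0], 0.96), ([224.0, 217.0], 0.26)]
stand_near [([171.0, 296.0], 0.88)]
stand_far [([170.0, 296.0], 0.72)]
stand_saddle [([170.0, 298.0], 0.76)]
top {'mtx': array([[411.19148141,   0.        , 262.31206706],
       [  0.        , 411.19148141, 192.0571738 ],
       [  0.        ,   0.        ,   1.        ]]), 'D': array([-0.12172886,  0.        ,  0.        ,  0.        ,  0.        ]), 'origin': array([ 0.42795569, -0.01866547,  1.179974  ]), 'attitude': array([-2.13242621,  2.18183283, -0.15440094]
[... 374 characters left out ...]
([206.0, 190.0], 0.75)]
{'clock': 1.0, 'joints': array([-1.42621173,  0.33317912,  0.0398879 ,  1.46544694, -0.01338378,
        1.34331621, -0.05849194]), 'qvel': array([ 0.00130922, -0.00174523, -0.00104462, -0.00050837, -0.00096673,
       -0.00094638,  0.00050533]), 'joint_torque': array([-2.26304599e-05, -6.58331251e+01,  1.36318903e+00, -4.05835640e+01,
        1.67389802e-02,  3.11376505e-03, -7.98815307e-06]), 'tcp_pos': array([0.15689422, 0.630725  , 0.24829823]), 'tcp_rot': array([-3.82000736e-01, -3.11827970e+00,  1.32135565e-04]), 'wrist_force': array([0.69959686, 0.18629293, 0.56917151]), 'moment': array([-0.02684514, -0.00850706,  0.00134637]), 'grip_width': 1.0005482899938967}
```

```bash
python3 - <<'E'
from h import *
a=np.load("top0.npy");b=np.load("scene0.npy")
save(cv2.resize(a[120:330,130:430],(800,560),interpolation=cv2.INTER_CUBIC),"pics/topc.png")
save(cv2.resize(b[100:280,140:380],(800,600),interpolation=cv2.INTER_CUBIC),"pics/scenec.png")
E
```

```text
(no output)
```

View pics/topc.png

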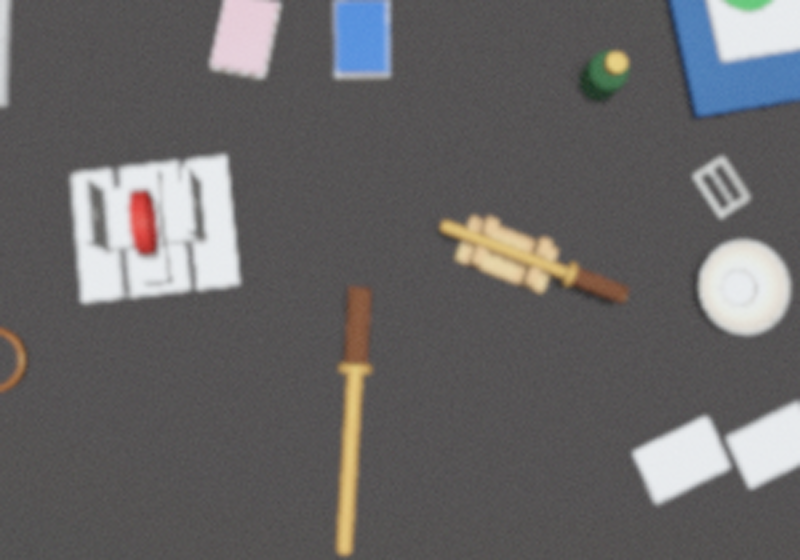

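View pics/scenec.png

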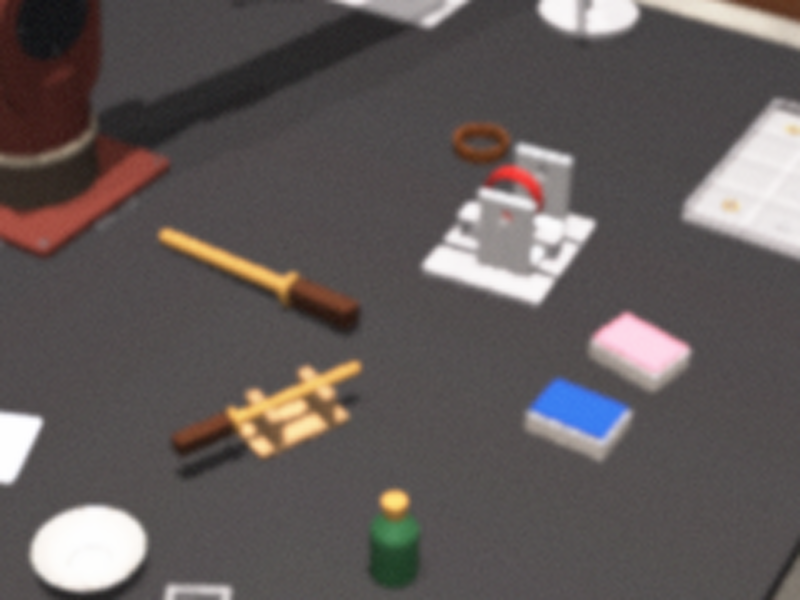

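View pics/top0.png

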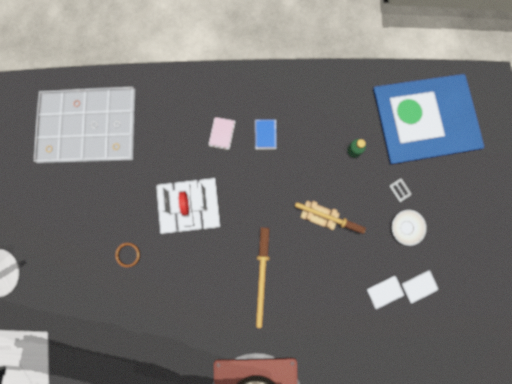

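The bar on the rest (top: nose ~(205,296), handle end ~(230,365)) and a longer look-alike lying flat on the table (top: rows 228–327, col ~262) are the two candidates. The one on the rest fits the description, and I'll confirm its size by measuring. The stand is at about (206,188), with the cheeks visibly offset to the upper side.

```bash
python3 - <<'E'
from h import *
av={}
for n in("top","scene"):
    av[n]=np.mean([camera(n).astype(float) for _ in range(6)],0); np.save(f"av_{n}.npy",av[n])
A=av["top"][170:245,150:230]; B=av["scene"][135:195,262:322]; C=av["top"][190:240,285:375]
def z(x,s): return cv2.resize(np.clip((x-0)*1.0,0,255).astype(np.uint8),None,fx=s,fy=s,interpolation=cv2.INTER_CUBIC)
A=z(A,5);B=z(B,6);
o=np.zeros((580,770,3),np.uint8);o[:375,:400]=A;o[:360,405:765]=B;Cz=z(C,4);o[378:578,:360]=Cz
save(o,"pics/z1.png")
# lengths
f=lambda r,c,z:at_z("top",(r,c),z)
n,c,h=f(205.1,296.1,.04),f(222,343.7,.04),f(230.2,364.7,.04)
print(n,c,h,np.linalg.norm(n-c),np.linalg.norm(c-h))
n,c,h=f(327,259.5,.01),f(258.5,263,.01),f(228,264.5,.01)
print(n,c,h,np.linalg.norm(n-c),np.linalg.norm(c-h))
m=silhouettes("top","bar")
for x in m: print(x["conf"],x["location"],x["mask"].sum())
E
```

```text
[ 0.54141444 -0.12529746  0.04      ] [ 0.49089001 -0.25695829  0.04      ] [ 0.46638785 -0.31528848  0.04      ] 0.1410223129071494 0.06326742817346732
[ 0.20522963 -0.0155291   0.01      ] [ 0.39527351 -0.02976607  0.01      ] [ 0.48111901 -0.03605767  0.01      ] 0.19057640134655776 0.08607575084803848
0.65 [269.9, 261.0] 666
0.6 [221.7, 336.5] 378
0.42 [189.9, 390.5] 45
```

View pics/z1.png

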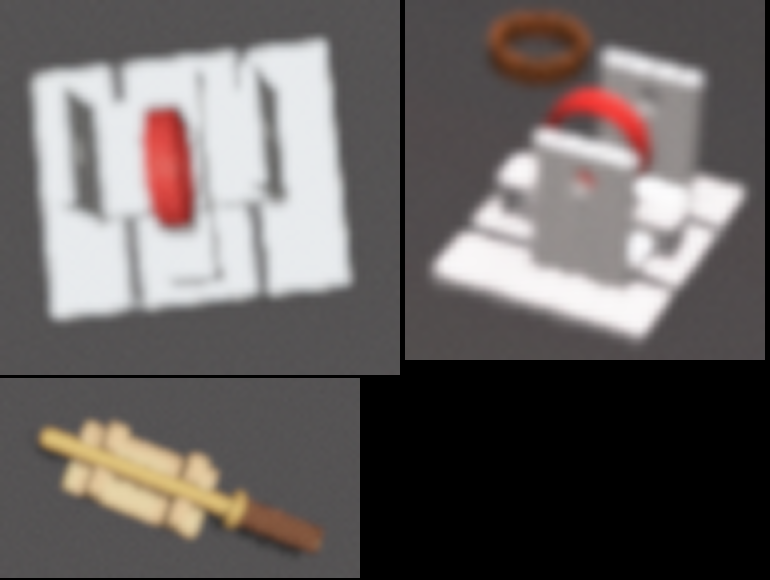

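The bar on the rest measures 141 mm shaft plus 63 mm handle, so it is the one meant; the other measures 191 + 86 mm. The crop shows the stand's base corners clearly, and the near cheek's hole in the scene view at about crop (583,180).

```bash
cat > fit.py <<'E'
from h import *
from scipy.optimize import least_squares
T=lambda x,y:((y+.5)/5-.5+170,(x+.5)/5-.5+150)
S=lambda x,y:((y+.5)/6-.5+135,(x-405+.5)/6-.5+262)
# (cam, px, stand pt, slides)
F=[("top",T(32,73),(.085,.07,.012),0),("top",T(326,39),(-.085,.07,.012),0),("top",T(353,287),(-.085,-.07,.012),0),("top",T(52,321),(.085,-.07,.012),0),
("scene",S(748,186),(.085,-.07,.012),0),("scene",S(640,335),(-.085,-.07,.012),0),("scene",S(431,268),(-.085,.07,.012),0)]
F=[(c,p,np.array(q),s) for c,p,q,s in F]
# top view: which stand y is up in image (world +x)? stand x=+Y_world -> stand y = -X_world
F=[(c,p,q*np.array([1,-1,1]) if c=="top" else q,s) for c,p,q,s in F]
F=[(c,p,q*np.array([1,-1,1]) if c=="scene" else q,s) for c,p,q,s in F]
def W(v,q):return R.from_euler("z",v[2]).apply(q)+[v[0],v[1],0]
def res(v,sel):
    return np.concatenate([proj(c,W(v,q))[0]-p for c,p,q,s in F if c in sel])
if __name__=="__main__":
  for sel in(["top"],["scene"],["top","scene"]):
    r=least_squares(res,[.43,.2,1.5],args=(sel,));print(sel,r.x,np.round(r.fun,2))
    v=r.x
    o,d=ray("scene",S(583,180))
    Ri=R.from_euler("z",-v[2]);o2=Ri.apply(o-[v[0],v[1],0]);d2=Ri.apply(d);t=(-.055-o2[0])/d2[0];print("hole",o2+t*d2)
  np.save("stand.npy",v)
E
python3 fit.py
```

```text
['top'] [0.55008956 0.18234094 1.66381797] [ 0.62  0.34  0.67 -0.19 -0.57 -0.58 -0.67  0.45]
hole [-0.055      -0.01362131  0.0883765 ]
['scene'] [ 0.59777276  0.13931818 -0.0198127 ] [ 15.6    9.06 -23.76 -12.4    5.34   2.92]
hole [-0.055       0.03717276  0.05140101]
['top', 'scene'] [0.56202126 0.18718601 1.45463058] [ -9.52   3.86   2.64   3.14   1.56  -7.48 -11.02  -6.16  -8.07 -24.47
 -13.65 -32.95  11.95  32.57]
hole [-0.055      -0.01199195  0.08661398]
```

```bash
sed -i '/if c=="scene" else q,s/d' fit.py; python3 fit.py; python3 - <<'E'
from h import *
from fit import W,S,T
v=np.load("stand.npy")
o=cv2.imread("pics/z1.png")
# overlay: stand with s
A=np.load("av_top.npy")[170:245,150:230];B=np.load("av_scene.npy")[135:195,262:322]
A=cv2.resize(A.astype(np.uint8),None,fx=5,fy=5,interpolation=3)[:,:,::-1].copy();B=cv2.resize(B.astype(np.uint8),None,fx=10,fy=10,interpolation=3)[:600,:,::-1].copy()
def dr(im,n,pts,k,r0,c0,col):
    p=proj(n,W(v,np.array(pts,float)));q=np.stack([(p[:,1]-c0+.5)*k,(p[:,0]-r0+.5)*k],1)
    cv2.polylines(im,[np.round(q*8).astype(np.int32)],True,col,1,cv2.LINE_AA,3)
th=np.linspace(0,6.28,30)
for im,n,k,r0,c0 in((A,"top",5,170,150),(B,"scene",10,135,262)):
    s=-.0145
    for x in(-.055,.047):dr(im,n,[(x,s-.032,.012),(x,s+.032,.012),(x,s+.032,.107),(x,s-.032,.107)],k,r0,c0,(0,160,0))
    dr(im,n,[(-.055,s+.007*np.cos(t),.085+.007*np.sin(t)) for t in th],k,r0,c0,(255,0,0))
    dr(im,n,[(-.085,-.07,.012),(-.085,.07,.012),(.085,.07,.012),(.085,-.07,.012)],k,r0,c0,(255,0,255))
cv2.imwrite("pics/ov.png",np.hstack([A[:375,:200*0+400],B[:375,:400]]) if 0 else np.hstack([np.pad(A,((0,600-375),(0,0),(0,0)))[:, 0:380][:, :],B[:, 60:460]]))
E
```

```text
['top'] [0.55008956 0.18234094 1.66381797] [ 0.62  0.34  0.67 -0.19 -0.57 -0.58 -0.67  0.45]
hole [-0.055      -0.01362131  0.0883765 ]
['scene'] [0.54818153 0.18524074 1.65434032] [ 0.82 -0.4  -0.57  0.1  -0.1   0.27]
hole [-0.055      -0.01458719  0.08624744]
['top', 'scene'] [0.54970728 0.1826434  1.66180199] [ 0.69  0.28  0.86 -0.24 -0.37 -0.73 -0.59  0.29  1.15 -0.45 -0.1   0.35
  0.49  0.35]
hole [-0.055      -0.01395972  0.08815214]
```

View pics/ov.png

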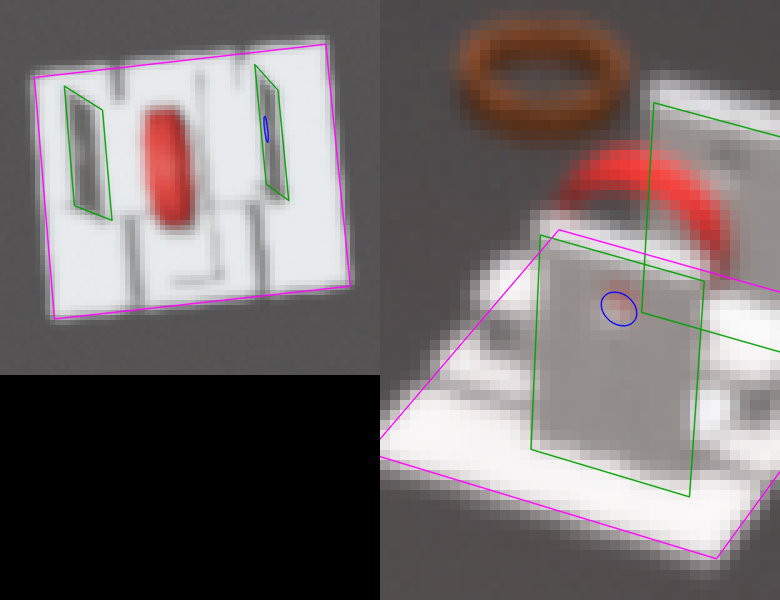

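```bash
python3 - <<'E'
from h import *
A=np.load("av_top.npy")
def und(img,z,x0,x1,y0,y1,s=.0005):
    X,Y=np.meshgrid(np.arange(x0,x1,s),np.arange(y0,y1,s),indexing="ij")
    p=proj("top",np.stack([X.ravel(),Y.ravel(),0*X.ravel()+z],1)).reshape(X.shape+(2,)).astype(np.float32)
    return X,Y,cv2.remap(img.astype(np.float32),p[...,1],p[...,0],cv2.INTER_CUBIC)
X,Y,I=und(A,.012,.44,.66,.06,.30)
m=(I.min(2)>140).astype(np.uint8); m[I[...,0]-I[...,1]>60]=1
c=max(cv2.findContours(m,0,1)[0],key=cv2.contourArea)
h=cv2.convexHull(c); r=cv2.minAreaRect(h); print("base",.06+r[0][0]*.0005,.44+r[0][1]*.0005,r[1][0]*.5,r[1][1]*.5,r[2])
X,Y,I=und(A,.04,.44,.57,-.34,-.10)
hsv=I
brass=(I[...,0]-I[...,2]>85)&(I[...,0]>150)
hd=(I[...,0]-I[...,2]>30)&(I[...,0]<140)&(I[...,0]>75)
for nm,k in(("brass",brass),("handle",hd)):
    n,l,st,cc=cv2.connectedComponentsWithStats(k.astype(np.uint8));i=1+np.argmax(st[1:,4])
    P=np.stack([X[l==i],Y[l==i]],1);mu=P.mean(0);w,V=np.linalg.eigh(np.cov((P-mu).T));d=V[:,1]*np.sign(V[1,1]);t=(P-mu)@d
    print(nm,len(P),mu,np.degrees(np.arctan2(d[1],d[0])),mu+d*np.percentile(t,.5),mu+d*np.percentile(t,99.5))
E
```

```text
base 0.18299962615966797 0.5507229537963867 145.67672729492188 175.2651824951172 84.76252746582031
brass 6093 [ 0.51459831 -0.19559191] 67.53897122987632 [ 0.48764894 -0.26077881] [ 0.54367442 -0.1252607 ]
handle 5109 [ 0.47789567 -0.2842568 ] 69.74252249422935 [ 0.46638519 -0.31544481] [ 0.49490536 -0.23816856]
```

Request:
{"name": "carry_out", "arguments": {"motion": [[[2.14,-2.69,0],[0,0,-3]],[[2.14,-2.69,0],[0,0,-3]],[[2.14,-2.69,0],[0,0,-3]],[[2.14,-2.69,0],[0,0,-3]],[[2.14,-2.69,0],[0,0,-3]],[[2.14,-2.69,0],[0,0,-3]],[[2.14,-2.69,0],[0,0,-3]],[[2.14,-2.69,0],[0,0,-3]]], "hand": 0}}

```text
clock: 2.32
tcp_pos: [0.3289, 0.4141, 0.2485]
tcp_rot: [-1.026, -2.969, -0.001]
wrist_force: [1.2, 0.3, 1.3]
grip_width: 0.999
```

Request:
{"name": "carry_out", "arguments": {"motion": [[[2.14,-2.69,0],[0,0,-3]],[[2.14,-2.69,0],[0,0,-3]],[[2.14,-2.69,0],[0,0,-3]],[[2.14,-2.69,0],[0,0,-3]],[[2.14,-2.69,0],[0,0,-3]],[[2.14,-2.69,0],[0,0,-3]],[[2.14,-2.69,0],[0,0,-3]],[[2.14,-2.69,0],[0,0,-3]]]}}

```text
clock: 2.98
tcp_pos: [0.5001, 0.1989, 0.2487]
tcp_rot: [1.621, 2.691, 0.001]
wrist_force: [0.3, 1.4, -0.2]
grip_width: 1.003
```

Request:
{"name": "carry_out", "arguments": {"motion": [[[-0.14,-3.04,0],[0,0,-3.1]],[[-0.14,-3.04,0],[0,0,-3.1]],[[-0.14,-3.04,0],[0,0,-3.1]],[[-0.14,-3.04,0],[0,0,-3.1]],[[-0.14,-3.04,0],[0,0,-3.1]],[[-0.14,-3.04,0],[0,0,-3.1]],[[-0.14,-3.04,0],[0,0,-3.1]],[[-0.14,-3.04,0],[0,0,-3.1]]]}}

```text
clock: 3.65
tcp_pos: [0.4878, -0.0443, 0.2485]
tcp_rot: [2.161, 2.28, 0.001]
wrist_force: [0.3, -0.1, 0.9]
grip_width: 1.0
```

Request:
{"name": "carry_out", "arguments": {"motion": [[[-0.14,-3.04,-1.35],[0,0,-3.1]],[[-0.14,-3.04,-1.35],[0,0,-3.1]],[[-0.14,-3.04,-1.35],[0,0,-3.1]],[[-0.14,-3.04,-1.35],[0,0,-3.1]],[[-0.14,-3.04,-1.35],[0,0,-3.1]],[[-0.14,-3.04,-1.35],[0,0,-3.1]],[[-0.14,-3.04,-1.35],[0,0,-3.1]],[[-0.14,-3.04,-1.35],[0,0,-3.1]]]}}

```text
clock: 4.32
tcp_pos: [0.4769, -0.2874, 0.1399]
tcp_rot: [2.599, 1.764, 0.001]
wrist_force: [0.2, 1.1, 0.2]
grip_width: 1.001
```

```bash
cat >> h.py <<'E'
def st():
    s=observe(); y=R.from_rotvec(s["tcp_rot"]).as_matrix()
    print(round(s["clock"],2),"tcp",np.round(s["tcp_pos"],4),"yaw(y)",round(np.degrees(np.arctan2(y[1,1],y[0,1])),2),"z",np.round(y[:,2],4),"yz",round(y[2,1],4),"F",np.round(s["wrist_force"],1),"M",np.round(s["moment"],2),"g",round(s["grip_width"],3),"q",np.round(s["joints"],2))
E
python3 -c "from h import *;st()"
```

```text
4.32 tcp [ 0.4769 -0.2874  0.1399] yaw(y) -21.68 z [ 8.e-04 -0.e+00 -1.e+00] yz 0.0007 F [0.2 1.1 0.2] M [ 0.03 -0.06 -0.06] g 1.001 q [-0.3   0.32  0.91  1.86 -0.28  1.1   0.33]
```

Request:
{"name": "carry_out", "arguments": {"motion": [[[0,0,-2],[0,0,0]],[[0,0,-2],[0,0,0]],[[0,0,-2],[0,0,0]],[[0,0,-1.5],[0,0,0]],[[0,0,-1.5],[0,0,0]],[[0,0,-0.7],[0,0,0]],[[0,0,-0.5],[0,0,0]],[[0,0,0],[0,0,0]]]}}

```text
clock: 4.98
tcp_pos: [0.4767, -0.2859, 0.0379]
tcp_rot: [-2.597, -1.766, 0.001]
wrist_force: [0.3, -0.5, -0.3]
grip_width: 0.998
```

Request:
{"name": "carry_out", "arguments": {"motion": [[[0,0,0],[0,0,0]],[[0,0,0],[0,0,0]],[[0,0,0],[0,0,0]],[[0,0,0],[0,0,0]],[[0,0,0],[0,0,0]],[[0,0,0],[0,0,0]],[[0,0,0],[0,0,0]],[[0,0,0],[0,0,0]]], "hand": 255}}

```text
clock: 5.65
tcp_pos: [0.477, -0.286, 0.0385]
tcp_rot: [2.598, 1.767, 0.0]
wrist_force: [-1.0, 0.7, 1.4]
grip_width: 0.201
```

Request:
{"name": "carry_out", "arguments": {"motion": [[[0,0,0],[0,0,0]],[[0,0,0],[0,0,0]],[[0,0,0],[0,0,0]],[[0,0,0.2],[0,0,0]],[[0,0,0.2],[0,0,0]],[[0,0,0.2],[0,0,0]],[[0,0,0.2],[0,0,0]],[[0,0,0.2],[0,0,0]]]}}

```text
clock: 6.32
tcp_pos: [0.4768, -0.286, 0.0484]
tcp_rot: [-2.598, -1.766, 0.0]
wrist_force: [-0.2, 0.4, -1.5]
grip_width: 0.2
```

```bash
python3 -c "from h import *;st()"
```

```text
6.32 tcp [ 0.4768 -0.286   0.0484] yaw(y) -21.57 z [-2.e-04 -0.e+00 -1.e+00] yz -0.0002 F [-0.2  0.4 -1.5] M [-0.12  0.01  0.  ] g 0.2 q [-0.22  0.45  0.83  1.94 -0.41  0.93  0.43]
```

Request:
{"name": "carry_out", "arguments": {"motion": [[[0,0,2],[0,0,0]],[[0,0,2],[0,0,0]],[[0,0,2],[0,0,0]],[[0,0,2],[0,0,0]],[[0.92,1.81,0],[0,0,2.23]],[[0.92,1.81,0],[0,0,2.23]],[[0.92,1.81,0],[0,0,2.23]],[[0.92,1.81,0],[0,0,2.23]]]}}

```text
clock: 6.98
tcp_pos: [0.514, -0.2128, 0.1286]
tcp_rot: [2.451, 1.965, 0.001]
wrist_force: [0.2, 0.1, -1.7]
grip_width: 0.201
```

Request:
{"name": "carry_out", "arguments": {"motion": [[[0.92,1.81,-0.56],[0,0,2.23]],[[0.92,1.81,-0.56],[0,0,2.23]],[[0.92,1.81,-0.56],[0,0,2.23]],[[0.92,1.81,-0.56],[0,0,2.23]],[[0.92,1.81,-0.56],[0,0,2.23]],[[0.92,1.81,-0.56],[0,0,2.23]],[[0.92,1.81,-0.56],[0,0,2.23]],[[0.92,1.81,-0.56],[0,0,2.23]]]}}

```text
clock: 7.65
tcp_pos: [0.5881, -0.067, 0.0827]
tcp_rot: [-2.114, -2.324, 0.0]
wrist_force: [0.7, -0.5, -0.9]
grip_width: 0.196
```

```bash
python3 - <<'E'
from h import *
st()
from fit import W
v=np.array([.5500,.1828,np.radians(95.2)])
a=np.mean([camera("scene").astype(float) for _ in range(4)],0);b=np.mean([camera("top").astype(float) for _ in range(4)],0)
st();np.save("b1.npy",b);np.save("a1.npy",a)
def z(im,n,r0,r1,c0,c1,k):
    o=cv2.resize(np.clip(im[r0:r1,c0:c1],0,255).astype(np.uint8),None,fx=k,fy=k,interpolation=cv2.INTER_CUBIC)
    for P in ((-.055,-.0145,.085),(-.08,-.0145,.085)):
        p=proj(n,W(v,np.array(P)))[0];cv2.drawMarker(o,(int((p[1]-c0+.5)*k),int((p[0]-r0+.5)*k)),(0,255,0),0,12,1)
    return o
o=np.zeros((590,790,3),np.uint8)
o[:585,:390]=z(a,"scene",130,220,245,305,6.5);T=z(b,"top",165,245,155,235,4.9);o[:392,395:787]=T
save(o,"pics/pre.png")
E
```

```text
7.65 tcp [ 0.5881 -0.067   0.0827] yaw(y) 5.41 z [-3.e-04 -1.e-04 -1.e+00] yz -0.0003 F [ 0.7 -0.5 -0.9] M [-0.13 -0.02  0.02] g 0.196 q [-0.52  0.43  0.69  1.82 -0.31  1.01  0.39]
8.05 tcp [ 0.5872 -0.0698  0.0837] yaw(y) 5.11 z [ 3.e-04 -3.e-04 -1.e+00] yz 0.0002 F [-0.3  0.5 -1.6] M [-0.11 -0.01 -0.06] g 0.202 q [-0.52  0.42  0.69  1.82 -0.31  1.01  0.39]
```

View pics/pre.png

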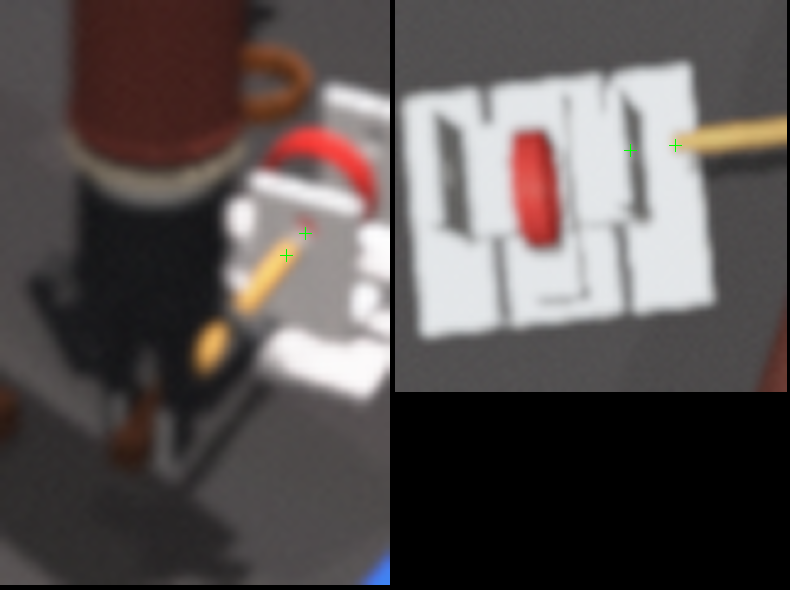

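Request:
{"name": "carry_out", "arguments": {"motion": [[[-0.04,0.4,0],[0,0,0]],[[-0.04,0.4,0],[0,0,0]],[[-0.04,0.4,0],[0,0,0]],[[-0.03,0.4,0],[0,0,0]],[[-0.02,0.2,0],[0,0,0]],[[0,0.05,0],[0,0,0]],[[0,0,0],[0,0,0]],[[0,0,0],[0,0,0]]]}}

```text
clock: 8.72
tcp_pos: [0.5856, -0.0505, 0.0835]
tcp_rot: [2.119, 2.32, -0.0]
wrist_force: [0.2, 0.1, -0.8]
grip_width: 0.196
```

Request:
{"name": "carry_out", "arguments": {"motion": [[[-0.005,0.05,0],[0,0,0]],[[-0.005,0.05,0],[0,0,0]],[[-0.005,0.05,0],[0,0,0]],[[-0.005,0.05,0],[0,0,0]],[[-0.005,0.05,0],[0,0,0]],[[-0.005,0.05,0],[0,0,0]],[[-0.005,0.05,0],[0,0,0]],[[0,0,0],[0,0,0]]]}}

```text
clock: 9.38
tcp_pos: [0.5853, -0.0467, 0.0835]
tcp_rot: [-2.118, -2.32, 0.0]
wrist_force: [0.1, 0.3, -1.9]
grip_width: 0.199
```

```bash
python3 -c "from h import *;st()"
```

```text
9.38 tcp [ 0.5853 -0.0467  0.0835] yaw(y) 5.19 z [-1.e-04  0.e+00 -1.e+00] yz -0.0001 F [ 0.1  0.3 -1.9] M [-0.13 -0.   -0.01] g 0.199 q [-0.55  0.41  0.69  1.83 -0.31  1.01  0.35]
```

Request:
{"name": "carry_out", "arguments": {"motion": [[[-0.005,0.05,0],[0,0,0]],[[-0.005,0.05,0],[0,0,0]],[[-0.005,0.05,0],[0,0,0]],[[-0.005,0.05,0],[0,0,0]],[[-0.005,0.05,0],[0,0,0]],[[-0.005,0.05,0],[0,0,0]],[[-0.005,0.05,0],[0,0,0]],[[0,0,0],[0,0,0]]]}}

```text
clock: 10.05
tcp_pos: [0.5849, -0.0432, 0.0835]
tcp_rot: [-2.118, -2.32, 0.0]
wrist_force: [0.3, -0.1, -1.2]
grip_width: 0.2
```

```bash
python3 -c "from h import *;st()"
```

```text
10.05 tcp [ 0.5849 -0.0432  0.0835] yaw(y) 5.2 z [-0.  0. -1.] yz -0.0 F [ 0.3 -0.1 -1.2] M [-0.09 -0.    0.01] g 0.2 q [-0.56  0.41  0.69  1.83 -0.31  1.    0.34]
```

Request:
{"name": "carry_out", "arguments": {"motion": [[[-0.005,0.05,0],[0,0,0]],[[-0.005,0.05,0],[0,0,0]],[[-0.005,0.05,0],[0,0,0]],[[-0.005,0.05,0],[0,0,0]],[[-0.005,0.05,0],[0,0,0]],[[-0.005,0.05,0],[0,0,0]],[[-0.005,0.05,0],[0,0,0]],[[0,0,0],[0,0,0]]]}}

```text
clock: 10.72
tcp_pos: [0.5846, -0.0397, 0.0835]
tcp_rot: [-2.118, -2.32, -0.0]
wrist_force: [-0.0, 0.7, -1.5]
grip_width: 0.203
```

```bash
python3 -c "from h import *;st()"
```

```text
10.72 tcp [ 0.5846 -0.0397  0.0835] yaw(y) 5.2 z [-0.e+00  1.e-04 -1.e+00] yz -0.0 F [-0.   0.7 -1.5] M [-0.09  0.08 -0.02] g 0.203 q [-0.57  0.41  0.69  1.83 -0.3   1.    0.34]
```

Request:
{"name": "carry_out", "arguments": {"motion": [[[-0.005,0.05,0],[0,0,0]],[[-0.005,0.05,0],[0,0,0]],[[-0.005,0.05,0],[0,0,0]],[[-0.005,0.05,0],[0,0,0]],[[-0.005,0.05,0],[0,0,0]],[[-0.005,0.05,0],[0,0,0]],[[-0.005,0.05,0],[0,0,0]],[[0,0,0],[0,0,0]]]}}

```text
clock: 11.38
tcp_pos: [0.5842, -0.0362, 0.0835]
tcp_rot: [-2.118, -2.32, -0.0]
wrist_force: [-0.4, -0.7, -0.8]
grip_width: 0.2
```

```bash
python3 -c "from h import *;st()"
```

```text
11.38 tcp [ 0.5842 -0.0362  0.0835] yaw(y) 5.2 z [ 0.  0. -1.] yz 0.0 F [-0.4 -0.7 -0.8] M [-0.05 -0.05 -0.05] g 0.2 q [-0.57  0.41  0.69  1.84 -0.3   1.    0.33]
```

Request:
{"name": "carry_out", "arguments": {"motion": [[[-0.007,0.08,0],[0,0,0]],[[-0.007,0.08,0],[0,0,0]],[[-0.007,0.08,0],[0,0,0]],[[-0.007,0.08,0],[0,0,0]],[[-0.007,0.08,0],[0,0,0]],[[-0.007,0.08,0],[0,0,0]],[[0,0,0],[0,0,0]],[[0,0,0],[0,0,0]]]}}

```text
clock: 12.05
tcp_pos: [0.5838, -0.0315, 0.0835]
tcp_rot: [-2.118, -2.32, 0.0]
wrist_force: [-0.4, -1.1, -1.5]
grip_width: 0.197
```

```bash
python3 - <<'E'
from h import *
from fit import W
v=np.array([.5500,.1828,np.radians(95.2)])
st()
a=np.mean([camera("scene").astype(float) for _ in range(4)],0);b=np.mean([camera("top").astype(float) for _ in range(4)],0)
st()
def z(im,r0,r1,c0,c1,k):
    return cv2.resize(np.clip(im[r0:r1,c0:c1],0,255).astype(np.uint8),None,fx=k,fy=k,interpolation=cv2.INTER_CUBIC)
o=np.zeros((590,790,3),np.uint8)
o[:585,:390]=z(a,130,190,270,310,9.75);o[:390,395:785]=z(b,175,235,175,235,6.5)
save(o,"pics/in1.png")
E
```

```text
12.05 tcp [ 0.5838 -0.0315  0.0835] yaw(y) 5.2 z [-0. -0. -1.] yz -0.0 F [-0.4 -1.1 -1.5] M [-0.12 -0.06 -0.03] g 0.197 q [-0.58  0.41  0.68  1.84 -0.3   1.    0.32]
12.45 tcp [ 0.5838 -0.0316  0.0835] yaw(y) 5.18 z [-0. -0. -1.] yz -0.0 F [-0.3 -0.2 -2. ] M [-0.07 -0.02  0.02] g 0.201 q [-0.58  0.41  0.68  1.84 -0.3   1.    0.32]
```

View pics/in1.png

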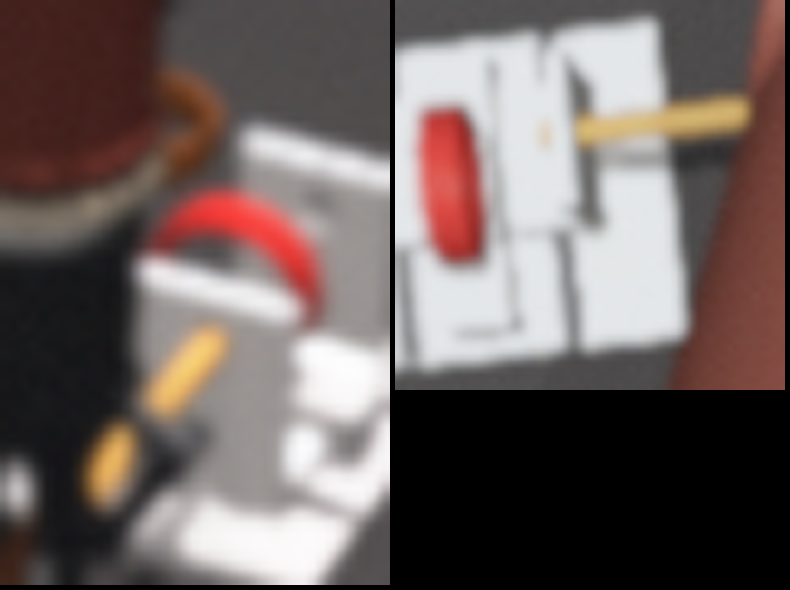

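The bar is through the near cheek: brass shows behind it at about (545,132) in the crop, with no force. Now I'll advance towards the far cheek.

Request:
{"name": "carry_out", "arguments": {"motion": [[[-0.027,0.3,0],[0,0,0]],[[-0.027,0.3,0],[0,0,0]],[[-0.027,0.3,0],[0,0,0]],[[-0.027,0.3,0],[0,0,0]],[[-0.027,0.3,0],[0,0,0]],[[-0.027,0.3,0],[0,0,0]],[[-0.018,0.2,0],[0,0,0]],[[0,0,0],[0,0,0]]]}}

```text
clock: 13.12
tcp_pos: [0.582, -0.0108, 0.0835]
tcp_rot: [-2.117, -2.32, -0.0]
wrist_force: [0.5, -0.2, -1.0]
grip_width: 0.197
```

```bash
python3 -c "from h import *;st()"
```

```text
13.12 tcp [ 0.582  -0.0108  0.0835] yaw(y) 5.24 z [-1.e-04  3.e-04 -1.e+00] yz -0.0001 F [ 0.5 -0.2 -1. ] M [-0.1  0.   0. ] g 0.197 q [-0.61  0.4   0.68  1.84 -0.3   1.    0.28]
```

Request:
{"name": "carry_out", "arguments": {"motion": [[[-0.036,0.4,0],[0,0,0]],[[-0.036,0.4,0],[0,0,0]],[[-0.036,0.4,0],[0,0,0]],[[-0.036,0.4,0],[0,0,0]],[[-0.036,0.4,0],[0,0,0]],[[-0.036,0.4,0],[0,0,0]],[[-0.027,0.3,0],[0,0,0]],[[0,0,0],[0,0,0]]]}}

```text
clock: 13.78
tcp_pos: [0.5795, 0.0165, 0.0834]
tcp_rot: [-2.117, -2.321, -0.0]
wrist_force: [0.5, -0.4, -0.7]
grip_width: 0.198
```

```bash
python3 -c "from h import *;st()"
```

```text
13.78 tcp [0.5795 0.0165 0.0834] yaw(y) 5.25 z [-2.e-04  3.e-04 -1.e+00] yz -0.0002 F [ 0.5 -0.4 -0.7] M [-0.07  0.02 -0.  ] g 0.198 q [-0.66  0.4   0.67  1.85 -0.29  1.    0.23]
```

Request:
{"name": "carry_out", "arguments": {"motion": [[[-0.036,0.4,0],[0,0,0]],[[-0.036,0.4,0],[0,0,0]],[[-0.036,0.4,0],[0,0,0]],[[-0.036,0.4,0],[0,0,0]],[[-0.036,0.4,0],[0,0,0]],[[-0.027,0.3,0],[0,0,0]],[[0,0,0],[0,0,0]],[[0,0,0],[0,0,0]]]}}

```text
clock: 14.45
tcp_pos: [0.5775, 0.0387, 0.0835]
tcp_rot: [-2.118, -2.32, 0.0]
wrist_force: [-0.2, 0.1, -1.5]
grip_width: 0.199
```

```bash
python3 -c "from h import *;st()"
```

```text
14.45 tcp [0.5775 0.0387 0.0835] yaw(y) 5.22 z [-1.e-04 -0.e+00 -1.e+00] yz -0.0001 F [-0.2  0.1 -1.5] M [-0.15 -0.01 -0.04] g 0.199 q [-0.69  0.39  0.67  1.85 -0.29  1.    0.19]
```

Request:
{"name": "carry_out", "arguments": {"motion": [[[-0.018,0.2,0],[0,0,0]],[[-0.018,0.2,0],[0,0,0]],[[-0.018,0.2,0],[0,0,0]],[[-0.018,0.2,0],[0,0,0]],[[-0.018,0.2,0],[0,0,0]],[[-0.018,0.2,0],[0,0,0]],[[0,0,0],[0,0,0]],[[0,0,0],[0,0,0]]]}}

```text
clock: 15.12
tcp_pos: [0.5764, 0.0506, 0.0835]
tcp_rot: [-2.118, -2.32, 0.0]
wrist_force: [-0.4, -0.2, -1.3]
grip_width: 0.201
```

Request:
{"name": "carry_out", "arguments": {"motion": [[[-0.005,0.05,0],[0,0,0]],[[-0.005,0.05,0],[0,0,0]],[[-0.005,0.05,0],[0,0,0]],[[-0.005,0.05,0],[0,0,0]],[[-0.005,0.05,0],[0,0,0]],[[-0.005,0.05,0],[0,0,0]],[[-0.005,0.05,0],[0,0,0]],[[0,0,0],[0,0,0]]]}}

```text
clock: 15.78
tcp_pos: [0.576, 0.0541, 0.0835]
tcp_rot: [-2.118, -2.32, -0.0]
wrist_force: [0.5, -0.1, -1.2]
grip_width: 0.202
```

```bash
python3 -c "from h import *;st()"
```

```text
15.78 tcp [0.576  0.0541 0.0835] yaw(y) 5.2 z [-1.e-04  1.e-04 -1.e+00] yz -0.0001 F [ 0.5 -0.1 -1.2] M [-0.12 -0.03  0.05] g 0.202 q [-0.72  0.39  0.67  1.85 -0.28  1.    0.16]
```

Request:
{"name": "carry_out", "arguments": {"motion": [[[-0.005,0.05,0],[0,0,0]],[[-0.005,0.05,0],[0,0,0]],[[-0.005,0.05,0],[0,0,0]],[[-0.005,0.05,0],[0,0,0]],[[-0.005,0.05,0],[0,0,0]],[[-0.005,0.05,0],[0,0,0]],[[-0.005,0.05,0],[0,0,0]],[[0,0,0],[0,0,0]]]}}

```text
clock: 16.45
tcp_pos: [0.5757, 0.0576, 0.0835]
tcp_rot: [-2.118, -2.32, -0.0]
wrist_force: [0.2, -0.6, -1.5]
grip_width: 0.197
```

```bash
python3 -c "from h import *;st()"
```

```text
16.45 tcp [0.5757 0.0576 0.0835] yaw(y) 5.2 z [-1.e-04  1.e-04 -1.e+00] yz -0.0 F [ 0.2 -0.6 -1.5] M [-0.12 -0.04 -0.02] g 0.197 q [-0.72  0.39  0.66  1.85 -0.28  1.    0.15]
```

Request:
{"name": "carry_out", "arguments": {"motion": [[[-0.005,0.05,0],[0,0,0]],[[-0.005,0.05,0],[0,0,0]],[[-0.005,0.05,0],[0,0,0]],[[-0.005,0.05,0],[0,0,0]],[[-0.005,0.05,0],[0,0,0]],[[-0.005,0.05,0],[0,0,0]],[[-0.005,0.05,0],[0,0,0]],[[0,0,0],[0,0,0]]]}}

```text
clock: 17.12
tcp_pos: [0.5753, 0.0611, 0.0835]
tcp_rot: [-2.118, -2.32, 0.0]
wrist_force: [-0.3, -0.1, -0.5]
grip_width: 0.197
```

```bash
python3 -c "from h import *;st()"
```

```text
17.12 tcp [0.5753 0.0611 0.0835] yaw(y) 5.2 z [-1.e-04  0.e+00 -1.e+00] yz -0.0001 F [-0.3 -0.1 -0.5] M [-0.09  0.02  0.03] g 0.197 q [-0.73  0.39  0.66  1.85 -0.28  1.    0.15]
```

Request:
{"name": "carry_out", "arguments": {"motion": [[[-0.005,0.05,0],[0,0,0]],[[-0.005,0.05,0],[0,0,0]],[[-0.005,0.05,0],[0,0,0]],[[-0.005,0.05,0],[0,0,0]],[[-0.005,0.05,0],[0,0,0]],[[-0.005,0.05,0],[0,0,0]],[[-0.005,0.05,0],[0,0,0]],[[0,0,0],[0,0,0]]]}}

```text
clock: 17.78
tcp_pos: [0.575, 0.0646, 0.0835]
tcp_rot: [-2.118, -2.32, -0.0]
wrist_force: [-0.0, 0.3, -0.9]
grip_width: 0.201
```

```bash
python3 -c "from h import *;st()"
```

```text
17.78 tcp [0.575  0.0646 0.0835] yaw(y) 5.2 z [-1.e-04  1.e-04 -1.e+00] yz -0.0 F [-0.   0.3 -0.9] M [-0.09  0.03  0.02] g 0.201 q [-0.73  0.39  0.66  1.85 -0.28  1.    0.14]
```

Request:
{"name": "carry_out", "arguments": {"motion": [[[-0.007,0.08,0],[0,0,0]],[[-0.007,0.08,0],[0,0,0]],[[-0.007,0.08,0],[0,0,0]],[[-0.007,0.08,0],[0,0,0]],[[-0.007,0.08,0],[0,0,0]],[[-0.007,0.08,0],[0,0,0]],[[0,0,0],[0,0,0]],[[0,0,0],[0,0,0]]]}}

```text
clock: 18.45
tcp_pos: [0.5745, 0.0693, 0.0835]
tcp_rot: [-2.118, -2.32, 0.0]
wrist_force: [-0.6, -0.2, -0.8]
grip_width: 0.205
```

```bash
python3 - <<'E'
from h import *
st()
a=np.mean([camera("scene").astype(float) for _ in range(3)],0);b=np.mean([camera("top").astype(float) for _ in range(3)],0)
def z(im,r0,r1,c0,c1,k):
    return cv2.resize(np.clip(im[r0:r1,c0:c1],0,255).astype(np.uint8),None,fx=k,fy=k,interpolation=cv2.INTER_CUBIC)
o=np.zeros((590,790,3),np.uint8)
o[:480,:390]=z(a,125,205,260,325,6);o[:390,395:785]=z(b,175,235,155,215,6.5)
save(o,"pics/in2.png")
E
```

```text
18.45 tcp [0.5745 0.0693 0.0835] yaw(y) 5.2 z [-1.e-04  0.e+00 -1.e+00] yz -0.0001 F [-0.6 -0.2 -0.8] M [-0.05  0.04 -0.03] g 0.205 q [-0.74  0.39  0.66  1.85 -0.28  1.    0.13]
```

View pics/in2.png

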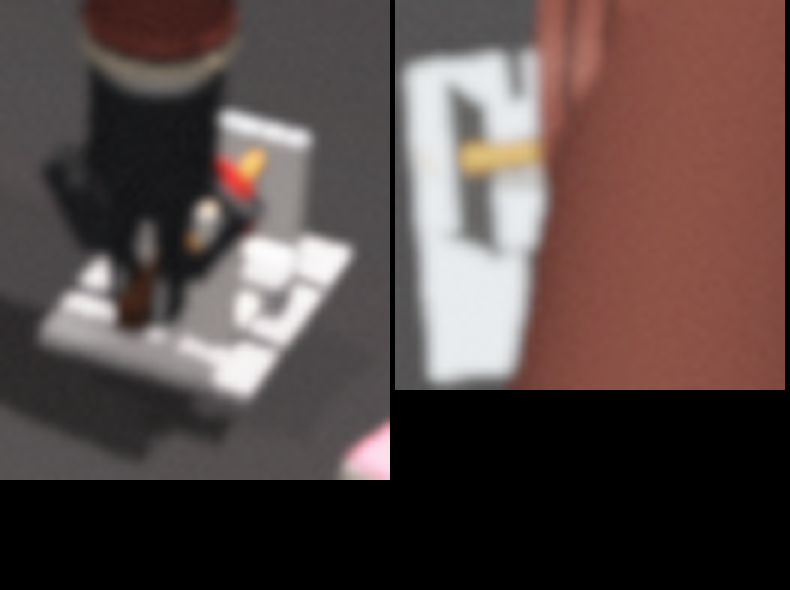

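The bar is in the far hole, with a trace of brass just past the far cheek at about (430,158) in the crop and no force. I'll keep going until the collar seats.

Request:
{"name": "carry_out", "arguments": {"motion": [[[-0.018,0.2,0],[0,0,0]],[[-0.018,0.2,0],[0,0,0]],[[-0.018,0.2,0],[0,0,0]],[[-0.018,0.2,0],[0,0,0]],[[-0.018,0.2,0],[0,0,0]],[[-0.018,0.2,0],[0,0,0]],[[-0.018,0.2,0],[0,0,0]],[[0,0,0],[0,0,0]]]}}

```text
clock: 19.42
tcp_pos: [0.5733, 0.0839, 0.0835]
tcp_rot: [-2.118, -2.32, -0.0]
wrist_force: [-0.4, 0.8, -1.7]
grip_width: 0.201
```

Request:
{"name": "carry_out", "arguments": {"motion": [[[-0.009,0.1,0],[0,0,0]],[[-0.009,0.1,0],[0,0,0]],[[-0.009,0.1,0],[0,0,0]],[[-0.009,0.1,0],[0,0,0]],[[-0.009,0.1,0],[0,0,0]],[[-0.009,0.1,0],[0,0,0]],[[-0.009,0.1,0],[0,0,0]],[[0,0,0],[0,0,0]]]}}

```text
clock: 20.08
tcp_pos: [0.5727, 0.0905, 0.0835]
tcp_rot: [-2.118, -2.32, -0.0]
wrist_force: [0.1, -0.2, -1.6]
grip_width: 0.199
```

Request:
{"name": "carry_out", "arguments": {"motion": [[[-0.005,0.05,0],[0,0,0]],[[-0.005,0.05,0],[0,0,0]],[[-0.005,0.05,0],[0,0,0]],[[-0.005,0.05,0],[0,0,0]],[[0,0,0],[0,0,0]],[[0,0,0],[0,0,0]],[[0,0,0],[0,0,0]],[[0,0,0],[0,0,0]]]}}

```text
clock: 20.75
tcp_pos: [0.5725, 0.0922, 0.0835]
tcp_rot: [-2.119, -2.32, -0.0]
wrist_force: [0.3, -0.5, -0.6]
grip_width: 0.199
```

```bash
python3 -c "from h import *;st()"
```

```text
20.75 tcp [0.5725 0.0922 0.0835] yaw(y) 5.19 z [-0.  0. -1.] yz -0.0 F [ 0.3 -0.5 -0.6] M [-0.09  0.03  0.04] g 0.199 q [-0.77  0.39  0.65  1.85 -0.28  1.    0.09]
```

Request:
{"name": "carry_out", "arguments": {"motion": [[[-0.003,0.03,0],[0,0,0]],[[-0.003,0.03,0],[0,0,0]],[[-0.003,0.03,0],[0,0,0]],[[-0.003,0.03,0],[0,0,0]],[[-0.003,0.03,0],[0,0,0]],[[0,0,0],[0,0,0]],[[0,0,0],[0,0,0]],[[0,0,0],[0,0,0]]]}}

```text
clock: 21.42
tcp_pos: [0.5724, 0.0936, 0.0835]
tcp_rot: [2.119, 2.32, -0.0]
wrist_force: [0.2, -1.2, -0.6]
grip_width: 0.2
```

Request:
{"name": "carry_out", "arguments": {"motion": [[[-0.003,0.03,0],[0,0,0]],[[-0.003,0.03,0],[0,0,0]],[[-0.003,0.03,0],[0,0,0]],[[-0.003,0.03,0],[0,0,0]],[[0,0,0],[0,0,0]],[[0,0,0],[0,0,0]],[[0,0,0],[0,0,0]],[[0,0,0],[0,0,0]]]}}

```text
clock: 22.08
tcp_pos: [0.5723, 0.0937, 0.0835]
tcp_rot: [2.119, 2.318, -0.001]
wrist_force: [1.1, -5.8, -1.0]
grip_width: 0.2
```

The collar is home: the push stalls at 5.8 N, where geometry predicts contact. I'll ease the load, release and lift.

Request:
{"name": "carry_out", "arguments": {"motion": [[[0,-0.05,0],[0,0,0]],[[0,-0.03,0],[0,0,0]],[[0,0,0],[0,0,0]],[[0,0,0],[0,0,0]],[[0,0,0],[0,0,0]],[[0,0,0],[0,0,0]],[[0,0,0],[0,0,0]],[[0,0,0],[0,0,0]]]}}

```text
clock: 22.75
tcp_pos: [0.5723, 0.0937, 0.0835]
tcp_rot: [2.119, 2.319, -0.0]
wrist_force: [2.2, -4.9, -2.0]
grip_width: 0.201
```

Request:
{"name": "carry_out", "arguments": {"motion": [[[0,0,0],[0,0,0]],[[0,0,0],[0,0,0]],[[0,0,0],[0,0,0]],[[0,0,0],[0,0,0]],[[0,0,0],[0,0,0]],[[0,0,0],[0,0,0]],[[0,0,0],[0,0,0]],[[0,0,0],[0,0,0]]], "hand": 0}}

```text
clock: 23.42
tcp_pos: [0.5722, 0.0942, 0.0835]
tcp_rot: [-2.118, -2.32, -0.0]
wrist_force: [-0.8, 0.9, 0.1]
grip_width: 0.999
```

Request:
{"name": "carry_out", "arguments": {"motion": [[[0,0,0.5],[0,0,0]],[[0,0,1],[0,0,0]],[[0,0,1.5],[0,0,0]],[[0,0,2],[0,0,0]],[[0,0,3],[0,0,0]],[[0,0,3],[0,0,0]],[[0,0,3],[0,0,0]],[[0,0,2],[0,0,0]]]}}

```text
clock: 24.08
tcp_pos: [0.573, 0.0938, 0.2476]
tcp_rot: [2.118, 2.318, 0.005]
wrist_force: [0.1, 0.3, 0.4]
grip_width: 1.001
```

Request:
{"name": "carry_out", "arguments": {"motion": [[[0,-3,0],[0,0,0]],[[0,-3,0],[0,0,0]],[[0,-3,0],[0,0,0]],[[0,-3,0],[0,0,0]],[[0,-3,0],[0,0,0]],[[0,-3,0],[0,0,0]],[[0,-3,0],[0,0,0]],[[0,-3,0],[0,0,0]]]}}

```text
clock: 24.75
tcp_pos: [0.572, -0.1475, 0.2447]
tcp_rot: [2.118, 2.319, 0.002]
wrist_force: [0.6, 0.2, 0.2]
grip_width: 1.001
```

Request:
{"name": "carry_out", "arguments": {"motion": [[[0,-3,0],[0,0,0]],[[0,-3,0],[0,0,0]],[[0,-2,0],[0,0,0]],[[0,0,0],[0,0,0]],[[0,0,0],[0,0,0]],[[0,0,0],[0,0,0]],[[0,0,0],[0,0,0]],[[0,0,0],[0,0,0]]]}}

```text
clock: 25.42
tcp_pos: [0.5727, -0.2244, 0.2437]
tcp_rot: [-2.116, -2.322, -0.001]
wrist_force: [0.7, -0.2, 0.6]
grip_width: 0.998
```

```bash
python3 - <<'E'
from h import *
from fit import W
v=np.array([.5500,.1828,np.radians(95.2)])
a=np.mean([camera("scene").astype(float) for _ in range(4)],0);b=np.mean([camera("top").astype(float) for _ in range(4)],0)
def z(im,n,r0,r1,c0,c1,k):
    o=cv2.resize(np.clip(im[r0:r1,c0:c1],0,255).astype(np.uint8),None,fx=k,fy=k,interpolation=cv2.INTER_CUBIC)
    for P in ((.085,-.0145,.085),(-.061,-.0145,.085),(-.121,-.0145,.085)):
        p=proj(n,W(v,np.array(P)))[0];cv2.drawMarker(o,(int((p[1]-c0+.5)*k),int((p[0]-r0+.5)*k)),(0,255,0),0,10,1)
    return o
o=np.zeros((590,790,3),np.uint8)
o[:480,:390]=z(a,"scene",125,205,260,325,6);o[:350,395:785]=z(b,"top",170,240,155,233,5)
save(o,"pics/end.png");st()
E
```

```text
25.82 tcp [ 0.5722 -0.2258  0.2435] yaw(y) 5.2 z [-0.  0. -1.] yz -0.0 F [-0.1 -0.5  0.1] M [-0.02 -0.02 -0.  ] g 1.003 q [-0.36  0.34  0.85  1.59 -0.26  1.33  0.61]
```

View pics/end.png

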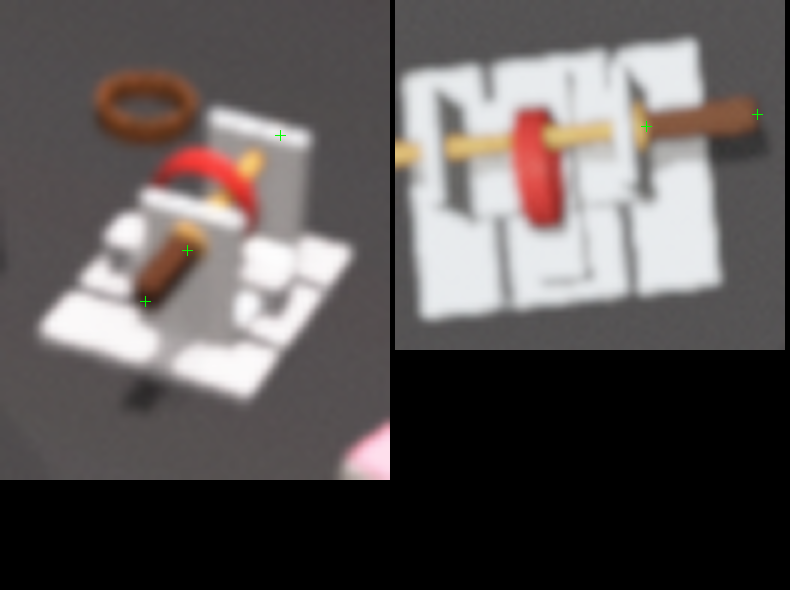

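The bar runs through both cheeks and the bangle. The collar sits against the near cheek at about (640,127) in the crop, on the predicted marks. The bangle is upright and the arm is clear, so I'm handing in.

```bash
python3 -c "from h import *;print(job_done())"
```

```text
the job is handed in; nothing more can be done
None
```

The brass lock bar is through the near cheek, the bangle and the far cheek, with its collar home and the handle released. I handed the job in at about 26 s of the 64 s; no verdict is reported.

- **Which bar:** I took the bar on the wooden rest, which measured 141 mm of shaft and 63 mm of handle. The longer look-alike (191 + 86 mm) was left alone.
- **Finding the hole:** The pictures put the cheeks about 14 mm to the −y side of the stand's middle. The bar slid through both holes at the first try, with side and push forces staying within about 1 N.
- **Seating:** At the end the push stalled at 5.8 N, within about 1 mm of where the collar should meet the cheek. I eased back slightly before opening the gripper.
- **Last check:** In the final pictures the collar and handle end sit on the predicted marks and the bangle stands in its saddle. The arm is clear, with no contact force. I did not measure the bystanders again, but the arm never came near them.
- **Disagreement:** The scene camera showed things about 1 pixel (3 mm) higher than the top camera did. The insertion was not affected.

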